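# Hook down the tool locker's high hatch

## Robot

A 6-joint arm with a two-finger parallel gripper is mounted at the origin on the work surface. World frame = base frame: x ahead of the robot, y to its left, z up, the work surface at z = 0. Lengths are in m, angles in rad, forces in N, time in s.
With the tool pointing down it reaches from about 0.3 to 0.775 m from the base axis. Payload 14.6 kg.
Tool frame: the origin (TCP) lies on the centre line of the jaws, within the pads' length; the fingertips stand 25 mm ahead of it and the grasp point (between the pads) lies 6 mm ahead of it (ctrl.tip_reach is the distance from the TCP to the fingertips, in m); z points along the fingers, y is the line along which they close (so a half turn about z gives the same grasp; the last joint's range is limited). The gripper opens to 94 mm and grips with 3 to 60 N. Pads are 16 mm wide; open, the fingers measure 119 mm over their backs; the gripper's body (75 mm by 177 mm) begins 78 mm behind the grasp point.
Start: joints at [-1.263, 0.3, 1.521, -0, 1.321, -0.067], TCP at [0.201, -0.512, 0.23] pointing down, gripper open.
Joint ranges: [-3.03, 3.03], [-0.79, 2.21], [0.23, 2.52], [-1.04, 4.18], [0, 3.07], [-2.55, 2.55]. Speed limits (rad/s): [2.22, 2.22, 2.57, 3.14, 3.14, 3.14].

## Interface

Orientations are given as [roll, pitch, yaw] about the fixed x, y, z axes, in that order (R = Rz(yaw) Ry(pitch) Rx(roll)).
In Python, from station import ctrl gives the robot as it stands. The module is installed in compiled form; this text tells all that it offers.
- The arm moves only by the tool apply_moves, never from a script. Its argument "deltas" is a list of rows, each a list of 7 numbers: the closure in counts, from 0 (fully open) to 255 (shut), then the shift along the world's x, y, z in cm, then the turn, a rotation vector about the world's x, y, z in rad. In form: [[jaw, tx, ty, tz, ax, ay, az], ...]. A call has 1 to 10 rows; each row shifts and turns the commanded pose from where the row before left it; what a row does not reach is not made up. A row lasts 1/10 s, in which the tool goes at most 50 mm and 8.59 degrees, less where a joint would pass 70% of its speed; a pose out of reach is approached as far as the arm can. A call with a gripper value outside its range is refused whole. The fingers move at their own pace and stop on an object; "grip_force" is the grip in N (left out, the last holds). Time passes only in rows, so rows that do not move let the fingers close. It gives the time, the measured TCP pose, the force, the opening and the grip force at its end, in the units of the state.
- ctrl.get_obs(): the state, without advancing time (a new reading comes with each control period).
- ctrl.camera(name): name is "scene" or "top" or "wrist"; returns a dict with "img" (480x640x3 uint8, red, green, blue), "K" (3x3 intrinsics, pixels), "pose" (4x4, takes a point from camera to world coordinates); the wrist camera has in their place "hand_eye" (4x4, takes a point from camera to tool coordinates, whose origin is the TCP and whose axes are the flange's). Camera axes: x right, y up, looking along -z (the intrinsics and any distortion apply to the point x, -y, -z); pixel columns grow to the right and rows downward; lengths in m; the calibration is good to about 2 mm. A picture is of the moment at which its call begins: read the wrist's pose just before it. There is no depth.
- ctrl.hand_in(): hands the job in; it is judged then, once.
The state is a dict: "time_s": time; "qpos": joint angles; "joint_vel": joint speeds; "tau": joint torques, N m; "ee_pos": TCP position; "eef_rot": TCP orientation; "force": force on the tool from outside, world axes, zero at the start; "moment": the same for the moment, N m; "grip_width": finger opening in m; "grip_force": force on a finger pad.
Only numpy, scipy, OpenCV 4.12 (cv2) and the standard library are available. Lean on these libraries where they do the work, as an engineer would, in place of code of your own. Each camera call takes 0.05 s, during which the arm holds its last target. There are 200 camera calls.

## Task

Take the hooked pole from its rest, find the steel eye on the locker's high hatch, put the hook through it and ease the hatch all the way down to its stop with the pole, never forcing it and never touching the locker with the robot itself. Then unhook and lay the pole back on its rest as it was, leaving the hatch down and the other things on the bench alone.

Things in the scene. Friction and masses are not known exactly. Their poses are not given: they have to be found in the camera images.
- locker: wooden tool locker fixed to the bench, 140 deep (x), 322 wide (y), 288 high. Origin: centre of its underside, z up; its front faces its own -x. Below an open bay, above it a white drop-down hatch 296 wide, 120 high, 12 thick, outer face flush with the front, hinged at its lower edge 150 above the bench. The fixed top board over its upper edge is flush too.
- hatch (a joint): hatch angle: 0 shut (upright); grows as its upper edge swings out (to the locker's -x) and down; stop at 1.25, a little above level. A friction hinge (about 0.6 N m) keeps it where it is left; about 5 N at the eye moves it; 15 N on the locker or hatch would be forcing it.
- hatch_hinge (a point): point on the hinge line, mid-width of the hatch, on its outer face; its axes turn with the hatch and are parallel to the locker's when shut.
- eye_line (a point): point on the hatch, mid-width, 26 in front of the outer face, 122 up from the hinge; axes as hatch_hinge, turns with the hatch. The centre of the steel screw eye's ring lies on the line along y through this point, anywhere up to 70 mm to either side of it: just where is not reported, so feel it out with the hook or look. It does not give sideways.
- eye_line_ring (a point): same point as eye_line, to describe the ring: wire 5 thick, mean diameter 31 (26 clear, 36 over all). Its plane holds the y axis and leans 45 degrees out and up (point's -x +z), outer arc highest, so the hook drops in from straight above. A 5 thick stem runs from its inner arc to a 16 wide washer on the hatch face, 98 up from the hinge.
- pole: pole with a hook, 130 to 210 g. Origin inside the wooden handle, on its axis, where it is best gripped; x along the pole to the hook, z up as it lies, prong pointing -z. Handle 18 wide (y), 20 high (z), x = -90 to +45; then a steel rod of 8 diameter to x = +150, where it turns straight down into a prong of 7 diameter, tip 40 below the axis.
- hook_corner (a point): where the rod's axis meets the prong's axis: pole x = 150, z = 0; axes as the pole's.
- hook_tip (a point): tip of the prong: pole x = 150, z = -40; axes as the pole's.
- pole_rest: fixed stand holding the pole level, axis 90 above the bench. Origin: centre of the base's underside (base 210 x 70 x 10); x towards the hook end. At x = -65 a post 12 thick, 50 wide, its saddle 80 high between pegs 38 apart (96 high); at x = +75 a steel V fork for the rod, 32 wide at its top, 108 high. The pole's origin lies over the rest's, within 8 along x.
- paint_jar: closed amber jar, 36 diameter, 55 high, loose; origin under its centre. Leave alone.
- glue_bottle: white glue bottle, 40 diameter, 110 high, loose; origin under its centre. Leave alone.
- vee_block: dark steel V-block, 50 x 40 x 38 high, loose; origin under its centre. Leave alone.
There are look-alikes about, which are no part of the job. What is shaped like the pole but purple or red is not meant.

How it is judged:
By the outcome, as a careful person would: the job done as asked, in the order asked, and still so for the second after the job is handed in, with the robot touching nothing.
It also fails if it takes over 72 s, if anything falls off the work surface, if the arm or the gripper's body presses on something with over 40 N, if the wrist force passes 120 N, or if a joint passes its speed limit or range.

## Working session

There is one attempt and no reset: what is moved stays moved. The work goes in short steps, Python scripts to look and compute and a tool call to move; the robot and the scene stay as the last step left them, time stands still between calls to the robot, and variables do not carry over. Pictures are saved under pics/ and viewed, at most 10 in all, crops included, and the job is handed in when it is done.

Besides the shell and the picture viewer there is one more tool, called after ">>>" as name(argument=value, ...), one argument or row to a line, values as JSON. apply_moves: Moves the arm, as the interface text tells. Its arguments: {"type":"object","properties":{"deltas":{"type":"array"},"grip_force":{"type":"number"}},"required":["deltas"]}

```bash
mkdir -p pics; cat > h.py <<'E'
import numpy as np, cv2
from station import ctrl
from scipy.spatial.transform import Rotation as R
def snap(n,f):
    o=ctrl.get_obs(); c=ctrl.camera(n); cv2.imwrite('pics/'+f,c['img'][:,:,::-1]); 
    if n=='wrist':
        T=np.eye(4);T[:3,:3]=R.from_euler('xyz',o['eef_rot']).as_matrix();T[:3,3]=o['ee_pos'];P=T@c['hand_eye']
    else:P=c['pose']
    np.savez('pics/'+f[:-4],K=c['K'],P=P);print(n,list(c.keys()),c['K'].tolist(),P.round(3).tolist());return c
def load(f): d=np.load('pics/'+f+'.npz');return d['K'],d['P']
def ray(f,u,v):
    K,P=load(f);d=np.array([(u-K[0,2])/K[0,0],-(v-K[1,2])/K[1,1],-1]);return P[:3,3],P[:3,:3]@d
def onz(f,u,v,z): o,d=ray(f,u,v);return o+d*(z-o[2])/d[2]
def proj(f,X):
    K,P=load(f);p=(np.asarray(X)-P[:3,3])@P[:3,:3];return np.array([K[0,0]*p[...,0]/-p[...,2]+K[0,2],K[1,1]*p[...,1]/p[...,2]+K[1,2]]).T
def tri(obs):
    A=np.zeros((3,3));b=np.zeros(3)
    for f,u,v in obs:
        o,d=ray(f,u,v);d=d/np.linalg.norm(d);M=np.eye(3)-np.outer(d,d);A+=M;b+=M@o
    return np.linalg.solve(A,b)
E
python3 - <<'E'
from h import *
a=snap('scene','s0.png');b=snap('top','t0.png')
print(ctrl.get_obs(), ctrl.tip_reach, {k:v for k,v in a.items() if k not in('img','K','pose')})
E
```

```text
scene ['img', 'K', 'pose'] [[558.4139125453262, 0.0, 316.7485077858244], [0.0, 558.4139125453262, 243.8821021482473], [0.0, 0.0, 1.0]] [[-0.082, -0.612, 0.786, 1.436], [0.996, -0.035, 0.076, 0.192], [-0.02, 0.79, 0.613, 0.962], [0.0, 0.0, 0.0, 1.0]]
top ['img', 'K', 'pose'] [[465.2561474296309, 0.0, 322.9849215546495], [0.0, 465.2561474296309, 238.8454695005091], [0.0, 0.0, 1.0]] [[-0.026, 0.983, -0.181, 0.239], [-0.999, -0.022, 0.025, 0.124], [0.021, 0.181, 0.983, 1.32], [0.0, 0.0, 0.0, 1.0]]
{'time_s': 0.1, 'qpos': array([-1.26259345e+00,  3.00423101e-01,  1.52150832e+00, -3.93621497e-05,
        1.32072158e+00, -6.66205003e-02]), 'joint_vel': array([-0.00084498, -0.00224879, -0.00327396, -0.00030045,  0.00036109,
       -0.00097256]), 'tau': array([ 2.85563998e-03, -5.32645154e+01, -3.53281081e+01,  7.09931902e-02,
        2.35131785e-02, -6.00060844e-05]), 'ee_pos': array([ 0.20127314, -0.51162114,  0.22994343]), 'eef_rot': array([-3.14053212e+00, -3.25459807e-05,  3.74833117e-01]), 'force': array([ 0.3446418 , -0.23429189, -0.27171093]), 'moment': array([-0.0157386 ,  0.05047077,  0.02357965]), 'grip_force': 0.0, 'grip_width': 0.09420161149528904} 0.025 {}
```

View pics/s0.png

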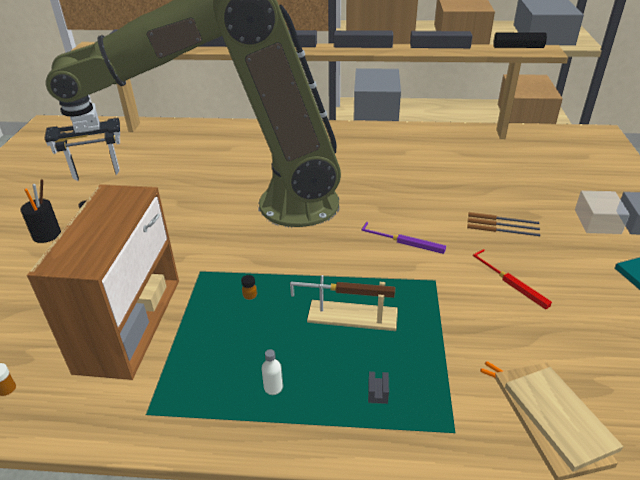

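View pics/t0.png

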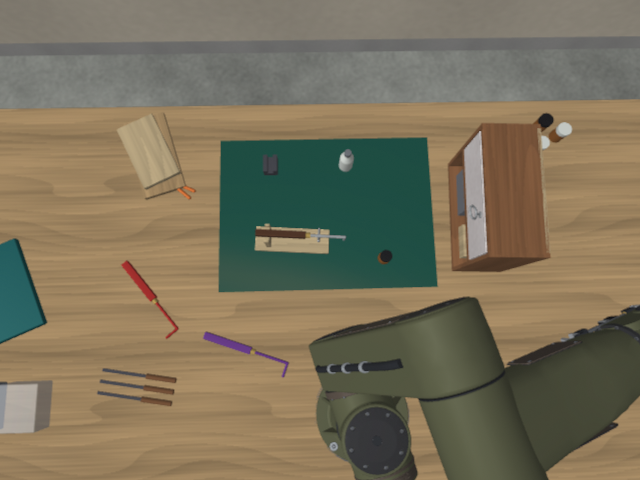

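The brown-handled pole lies on the rest at top (290,235) / scene (345,290). The look-alikes are purple at top (245,347) and red at (150,297), and neither is wanted. The locker is on the robot's right at top (500,200) with its hatch facing +y, and the eye is at top (475,212) / scene (151,222).

```bash
python3 - <<'E'
import cv2,numpy as np
t=cv2.imread('pics/t0.png');s=cv2.imread('pics/s0.png')
a=cv2.resize(t[115:280,440:560],None,fx=3.3,fy=3.3,interpolation=2) #396x544
b=cv2.resize(t[215:265,245:355],None,fx=3.6,fy=3.6,interpolation=2) #396x180
c=cv2.resize(s[265:335,280:405],None,fx=3.2,fy=3.2,interpolation=2) #400x224
d=cv2.resize(s[195:245,130:190],None,fx=3.2,fy=3.2,interpolation=2)
o=np.zeros((590,800,3),np.uint8)
for im,x,y in((a,0,0),(b,400,0),(c,400,185),(d,400,415)): o[y:y+im.shape[0],x:x+im.shape[1]]=im[:590-y,:800-x]
cv2.imwrite('pics/c0.png',o)
E
```

```text
(no output)
```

View pics/c0.png

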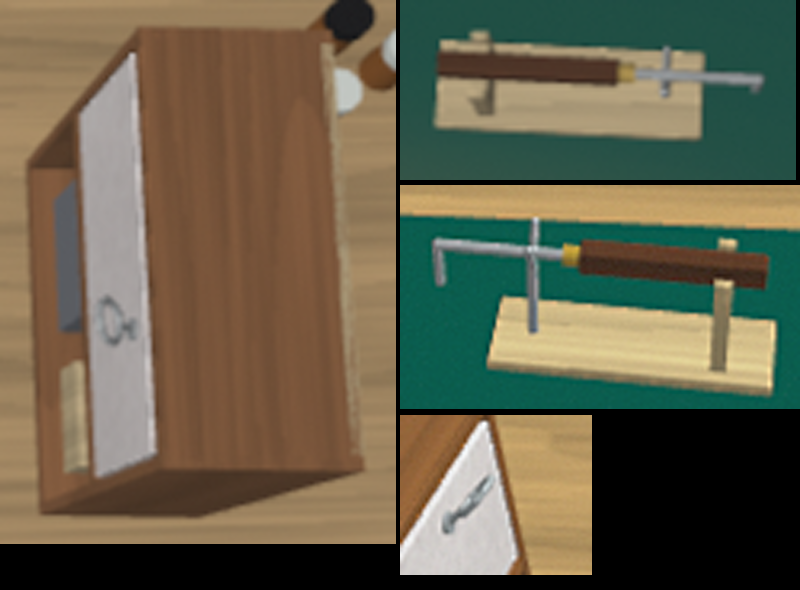

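The crop confirms a brown handle with a grey steel rod, its prong pointing down, resting on the stand. In the top image the ring is at about (474.2,212.6), with the stem towards the hatch.

```bash
cat > fit.py <<'E'
from h import *
from scipy.optimize import least_squares
T=lambda x,y,s,ox,oy:(ox+x/s,oy+y/s)
ob=[('t0',T(139,28,3.3,440,115),(-.07,.161,.288)),('t0',T(158,468,3.3,440,115),(-.07,-.161,.288)),('t0',T(28,163,3.3,440,115),(-.07,.161,0)),('t0',T(42,514,3.3,440,115),(-.07,-.161,0)),
('s0',(35,275),(.07,.161,.288)),('s0',(130,376),(-.07,.161,0)),('s0',(76,373),(.07,.161,0))]
# sign of locker y: front faces -x_l -> world +y ; x_l=-Y ; y_l = +X
def W(p,q): return np.array([p[0],p[1],0])+R.from_euler('z',p[2]).as_matrix()@np.array(q)
f=lambda p:np.concatenate([proj(n,W(p,q))-uv for n,uv,q in ob])
s=least_squares(f,[.4,-.35,-1.57],loss='soft_l1');L=s.x;print('locker',L,f(L).reshape(-1,2).round(1).tolist())
g=lambda y:np.concatenate([proj('t0',W(L,[-.096,y[0],.272]))-T(113,322,3.3,440,115),proj('s0',W(L,[-.096,y[0],.272]))-T(72,82,3.2,130,195)])
r=least_squares(g,[0]);print('eye y',r.x,g(r.x),W(L,[-.096,r.x[0],.272]))
B=lambda x,y:T(x-400,y,3.6,245,215);C=lambda x,y:T(x-400,y-185,3.2,280,265)
pb=[('t0',B(437,66),(-.09,0,.09)),('t0',B(760,76),(.15,0,.09)),('s0',C(437,243),(.15,0,.09)),('s0',C(437,283),(.15,0,.05)),('s0',C(768,270),(-.09,0,.09))]
h=lambda p:np.concatenate([proj(n,W(p,q))-uv for n,uv,q in pb])
s=least_squares(h,[.45,.1,-1.57]);print('pole',s.x,h(s.x).reshape(-1,2).round(1).tolist())
for n,u,v,z in(('s0',249,296,0),('t0',386,257,.05),('s0',272,390,0),('t0',347,158,.1)):print(onz(n,u,v,z).round(3))
E
python3 fit.py
```

```text
locker [ 0.53518093 -0.3511323  -1.61454734] [[-0.3, 0.2], [0.3, 0.7], [-1.0, 0.2], [-1.8, 1.0], [-9.4, -1.2], [1.4, 3.2], [-5.8, 0.5]]
eye y [-0.05233872] [-1.8868459  -0.44995978  0.37926081 -0.59099916] [ 0.48709105 -0.25293502  0.272     ]
pole [ 0.47896152  0.18535272 -1.62892089] [[-0.5, -0.0], [-1.0, 0.4], [-0.7, 0.1], [0.1, 0.2], [-0.8, -0.0]]
[ 0.425 -0.08   0.   ]
[ 0.417 -0.082  0.05 ]
[0.707 0.019 0.   ]
[0.688 0.02  0.1  ]
```

>>> apply_moves(
  deltas=[
    [0, 0, 0, 4.9, 0, 0, 0.114],
    [0, 0, 0, 4.9, 0, 0, 0.114],
    [0, 0, 0, 4.9, 0, 0, 0.114],
    [0, 0, 0, 4.9, 0, 0, 0.114],
    [0, 1.85, 4.6, 0, 0, 0, 0.114],
    [0, 1.85, 4.6, 0, 0, 0, 0.114],
    [0, 1.85, 4.6, 0, 0, 0, 0.114],
    [0, 1.85, 4.6, 0, 0, 0, 0.114],
    [0, 1.85, 4.6, 0, 0, 0, 0.114],
    [0, 1.85, 4.6, 0, 0, 0, 0.114],
  ],
  grip_force=60,
)

```text
time_s: 1.1
ee_pos: [0.3124, -0.2339, 0.4263]
eef_rot: [-3.142, -0.0, 1.519]
force: [0.3, -0.7, 0.5]
grip_width: 0.094
grip_force: 0.0
```

>>> apply_moves(
  deltas=[
    [0, 1.85, 4.6, 0, 0, 0, 0],
    [0, 1.85, 4.6, 0, 0, 0, 0],
    [0, 1.85, 4.6, 0, 0, 0, 0],
    [0, 1.85, 4.6, 0, 0, 0, 0],
    [0, 1.85, 4.6, 0, 0, 0, 0],
    [0, 1.85, 4.6, 0, 0, 0, 0],
    [0, 1.85, 4.6, -1, 0, 0, 0],
    [0, 1.85, 4.6, -1, 0, 0, 0],
    [0, 1.85, 4.6, -1, 0, 0, 0],
    [0, 0, 0, 0, 0, 0, 0],
  ],
)

```text
time_s: 2.1
ee_pos: [0.4787, 0.1806, 0.3936]
eef_rot: [-3.136, 0.001, 1.519]
force: [-0.3, -0.5, 0.1]
grip_width: 0.0938
grip_force: 0.0
```

```bash
python3 - <<'E'
from h import *
snap('wrist','w1.png'); print(ctrl.get_obs()['ee_pos'])
for X in [(.4790,.1854,.09),(.47,.0356,.09),(.484,.275,.09)]: print(proj('w1',np.array(X)))
E
```

```text
wrist ['img', 'K', 'hand_eye'] [[349.40898407213825, 0.0, 321.01118592398456], [0.0, 349.40898407213825, 232.63736013266748], [0.0, 0.0, 1.0]] [[0.999, 0.049, 0.018, 0.483], [-0.052, 0.972, 0.23, 0.247], [-0.006, -0.23, 0.973, 0.547], [0.0, 0.0, 0.0, 1.0]]
[0.47831213 0.17852201 0.39486079]
[322.79148855 197.95019853]
[321.83130791 303.69097024]
[323.13328169 126.75644631]
```

View pics/w1.png

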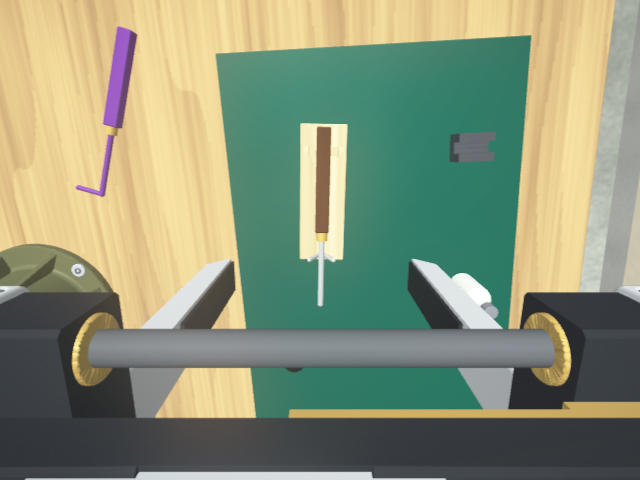

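The wrist view matches the estimate: handle end at (324,127), hook corner at (320,304), both within about 1 px. I'll descend and grip.

>>> apply_moves(
  deltas=[
    [0, 0, 0.7, -4.8, 0, 0, -0.01],
    [0, 0, 0, -4.9, 0, 0, 0],
    [0, 0, 0, -4.9, 0, 0, 0],
    [0, 0, 0, -4.9, 0, 0, 0],
    [0, 0, 0, -4.5, 0, 0, 0],
    [0, 0, 0, -3, 0, 0, 0],
    [0, 0, 0, -2, 0, 0, 0],
    [0, 0, 0, -1, 0, 0, 0],
    [0, 0, 0, 0, 0, 0, 0],
    [120, 0, 0, 0, 0, 0, 0],
  ],
)

```text
time_s: 3.15
ee_pos: [0.4787, 0.1834, 0.098]
eef_rot: [3.14, -0.001, 1.504]
force: [0.4, -0.1, -0.2]
grip_width: 0.0892
grip_force: 0.0
```

>>> apply_moves(
  deltas=[
    [255, 0, 0, 0, 0, 0, 0],
    [255, 0, 0, 0, 0, 0, 0],
    [255, 0, 0, 0, 0, 0, 0],
    [255, 0, 0, 0, 0, 0, 0],
    [255, 0, 0, 0, 0, 0, 0],
    [255, 0, 0, 0, 0, 0, 0],
    [255, 0, 0, 0, 0, 0, 0],
  ],
)

```text
time_s: 3.85
ee_pos: [0.4782, 0.1836, 0.0967]
eef_rot: [-3.141, 0.0, 1.505]
force: [0.0, -0.5, -0.3]
grip_width: 0.0334
grip_force: 0.0
```

>>> apply_moves(
  deltas=[
    [255, 0, 0, 0, 0, 0, 0],
    [255, 0, 0, 0, 0, 0, 0],
    [255, 0, 0, 0, 0, 0, 0],
    [255, 0, 0, 0, 0, 0, 0],
    [255, 0, 0, 0, 0, 0, 0],
  ],
)

```text
time_s: 4.35
ee_pos: [0.4782, 0.1836, 0.0968]
eef_rot: [3.142, 0.0, 1.505]
force: [0.7, 0.4, 0.5]
grip_width: 0.0177
grip_force: 60.0
```

>>> apply_moves(
  deltas=[
    [255, 0, 0, 1, 0, 0, 0],
    [255, 0, 0, 3, 0, 0, 0],
    [255, 0, 0, 4, 0, 0, 0],
    [255, 0, 0, 4, 0, 0, 0.022],
    [255, 0, 0, 4, 0, 0, 0],
    [255, 0, 0, 4, 0, 0, 0],
    [255, 0, 0, 4, 0, 0, 0],
    [255, 0, 0, 3, 0, 0, 0],
    [255, 0.3, -4, 0, 0, 0, 0],
    [255, 0.3, -4, 0, 0, 0, 0],
  ],
)

```text
time_s: 5.35
ee_pos: [0.4838, 0.1031, 0.3681]
eef_rot: [3.14, -0.0, 1.529]
force: [1.4, -0.3, -1.7]
grip_width: 0.0176
grip_force: 60.0
```

>>> apply_moves(
  deltas=[
    [255, 0.3, -4, 0, 0, 0, 0],
    [255, 0.3, -4, 0, 0, 0, 0],
    [255, 0.3, -4, 0, 0, 0, 0],
    [255, 0, -4, 0, 0, 0, 0],
    [255, 0, -3, 0, 0, 0, 0],
    [255, 0, -1.9, 0, 0, 0, 0],
    [255, 0, 0, 0, 0, 0, 0],
    [255, 0, 0, 0, 0, 0, 0],
  ],
)

```text
time_s: 6.15
ee_pos: [0.493, -0.1051, 0.3672]
eef_rot: [3.142, -0.0, 1.526]
force: [-0.2, -0.1, -1.1]
grip_width: 0.0175
grip_force: 60.0
```

```bash
python3 - <<'E'
from h import *
a=snap('scene','s1.png')['img'];b=snap('top','t1.png')['img'];o=ctrl.get_obs();print(o['ee_pos'],o['eef_rot'],o['force'],o['moment'])
c=np.array([.487,-.253,.36]);print([proj(n,np.array(p)) .round(1).tolist() for n in('s1','t1') for p in [(.487,-.253,.363),(.487,-.253,.323),(.487,-.253,.272)]])
A=cv2.resize(a[145:245,100:200],None,fx=4,fy=4,interpolation=2);B=cv2.resize(b[165:265,420:520],None,fx=4,fy=4,interpolation=2)
cv2.imwrite('pics/c1.png',np.hstack([A,B])[:,:,::-1])
E
```

```text
scene ['img', 'K', 'pose'] [[558.4139125453262, 0.0, 316.7485077858244], [0.0, 558.4139125453262, 243.8821021482473], [0.0, 0.0, 1.0]] [[-0.082, -0.612, 0.786, 1.436], [0.996, -0.035, 0.076, 0.192], [-0.02, 0.79, 0.613, 0.962], [0.0, 0.0, 0.0, 1.0]]
top ['img', 'K', 'pose'] [[465.2561474296309, 0.0, 322.9849215546495], [0.0, 465.2561474296309, 238.8454695005091], [0.0, 0.0, 1.0]] [[-0.026, 0.983, -0.181, 0.239], [-0.999, -0.022, 0.025, 0.124], [0.021, 0.181, 0.983, 1.32], [0.0, 0.0, 0.0, 1.0]]
[ 0.49315234 -0.10446785  0.36709256] [ 3.14138313e+00 -1.50792813e-04  1.52768597e+00] [-0.41739404 -0.49699403 -1.43219465] [ 0.02900953 -0.08155791  0.0110604 ]
[[144.0, 183.9], [148.0, 200.2], [152.9, 220.0], [486.7, 202.1], [480.1, 206.7], [472.4, 212.2]]
```

View pics/c1.png

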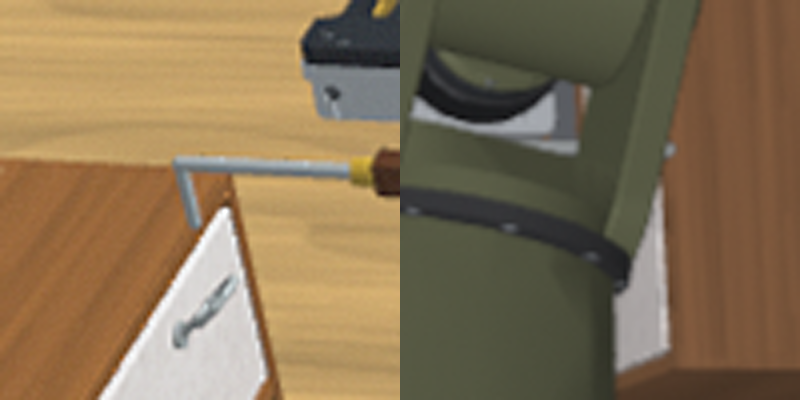

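```bash
python3 - <<'E'
from h import *
print('ring top@z',onz('t0',474.4,212.3,.272),'tri',tri([('t0',474.4,212.3),('s0',153.5,220.5)]))
print('hook top@z',onz('t1',487.5,202.5,.361),'tri',tri([('t1',487.5,202.5),('s1',144.25,185.5)]))
print('tip scene', onz('s1',148.75,202,.321),onz('s1',144.25,185.5,.361),'ring scene@z',onz('s0',153.5,220.5,.272))
import re
src=open('fit.py').read().replace("('s0',(35,275),(.07,.161,.288)),","").replace(",('s0',(76,373),(.07,.161,0))","")
exec(src)
# face plane y at ring x
print(W(L,[-.07,r.x[0],.15]))
E
```

```text
ring top@z [ 0.48657283 -0.25770086  0.272     ] tri [ 0.48613611 -0.25509798  0.2708521 ]
hook top@z [ 0.48650255 -0.25540417  0.361     ] tri [ 0.48663208 -0.2547932   0.35916618]
tip scene [ 0.49078953 -0.25059624  0.321     ] [ 0.49009948 -0.25192608  0.361     ] ring scene@z [ 0.48872052 -0.2510414   0.272     ]
locker [ 0.53563554 -0.3529027  -1.61808677] [[0.6, -0.1], [0.8, 0.4], [-0.3, -0.1], [-1.4, 0.8], [0.2, 3.4]]
eye y [-0.05352031] [-1.21648751 -0.30596173 -0.26439674 -0.71500254] [ 0.48671325 -0.25447997  0.272     ]
pole [ 0.47896152  0.18535272 -1.62892089] [[-0.5, -0.0], [-1.0, 0.4], [-0.7, 0.1], [0.1, 0.2], [-0.8, -0.0]]
[ 0.425 -0.08   0.   ]
[ 0.417 -0.082  0.05 ]
[0.707 0.019 0.   ]
[0.688 0.02  0.1  ]
[ 0.48548416 -0.2804509   0.15      ]
```

>>> apply_moves(
  deltas=[
    [255, 0, 0, -1, 0, 0, 0],
    [255, 0, 0, -1, 0, 0, 0],
    [255, 0, 0, -0.7, 0, 0, 0],
    [255, 0, 0, -0.3, 0, 0, 0],
    [255, 0, 0, -0.2, 0, 0, 0],
    [255, 0, 0, -0.2, 0, 0, 0],
    [255, 0, 0, -0.2, 0, 0, 0],
    [255, 0, 0, -0.2, 0, 0, 0],
  ],
)

```text
time_s: 7.05
ee_pos: [0.4932, -0.1054, 0.3288]
eef_rot: [3.141, 0.0, 1.527]
force: [-0.5, 0.7, -1.1]
grip_width: 0.0178
grip_force: 60.0
```

>>> apply_moves(
  deltas=[
    [255, 0, 0, -0.2, 0, 0, 0],
    [255, 0, 0, -0.2, 0, 0, 0],
    [255, 0, 0, -0.2, 0, 0, 0],
    [255, 0, 0, 0, 0, 0, 0],
  ],
)

```text
time_s: 7.45
ee_pos: [0.4931, -0.1054, 0.3225]
eef_rot: [-3.141, -0.0, 1.527]
force: [-0.2, -1.1, -1.7]
grip_width: 0.0175
grip_force: 60.0
```

>>> apply_moves(
  deltas=[
    [255, 0, 0, -0.2, 0, 0, 0],
    [255, 0, 0, -0.2, 0, 0, 0],
    [255, 0, 0, -0.2, 0, 0, 0],
    [255, 0, 0, -0.2, 0, 0, 0],
    [255, 0, 0, 0, 0, 0, 0],
  ],
)

```text
time_s: 7.95
ee_pos: [0.4931, -0.1054, 0.3145]
eef_rot: [-3.141, -0.0, 1.527]
force: [-0.8, -0.2, -1.8]
grip_width: 0.0176
grip_force: 60.0
```

>>> apply_moves(
  deltas=[
    [255, 0, 0, -0.2, 0, 0, 0],
    [255, 0, 0, -0.2, 0, 0, 0],
    [255, 0, 0, -0.2, 0, 0, 0],
    [255, 0, 0, -0.2, 0, 0, 0],
    [255, 0, 0, 0, 0, 0, 0],
  ],
)

```text
time_s: 8.45
ee_pos: [0.4931, -0.1054, 0.3065]
eef_rot: [-3.141, -0.0, 1.527]
force: [-0.6, -0.6, -1.2]
grip_width: 0.0177
grip_force: 60.0
```

```bash
python3 - <<'E'
from h import *
a=snap('scene','s2.png')['img'];b=snap('top','t2.png')['img'];o=ctrl.get_obs();print(o['ee_pos'],o['force'],o['moment'])
A=cv2.resize(a[175:240,110:210],None,fx=6,fy=6,interpolation=2)
cv2.imwrite('pics/c2.png',A[:,:,::-1])
E
```

```text
scene ['img', 'K', 'pose'] [[558.4139125453262, 0.0, 316.7485077858244], [0.0, 558.4139125453262, 243.8821021482473], [0.0, 0.0, 1.0]] [[-0.082, -0.612, 0.786, 1.436], [0.996, -0.035, 0.076, 0.192], [-0.02, 0.79, 0.613, 0.962], [0.0, 0.0, 0.0, 1.0]]
top ['img', 'K', 'pose'] [[465.2561474296309, 0.0, 322.9849215546495], [0.0, 465.2561474296309, 238.8454695005091], [0.0, 0.0, 1.0]] [[-0.026, 0.983, -0.181, 0.239], [-0.999, -0.022, 0.025, 0.124], [0.021, 0.181, 0.983, 1.32], [0.0, 0.0, 0.0, 1.0]]
[ 0.4932129  -0.10541987  0.30681266] [ 0.11348766  0.13827264 -1.71180141] [-0.05830388 -0.11048616  0.01692607]
```

View pics/c2.png

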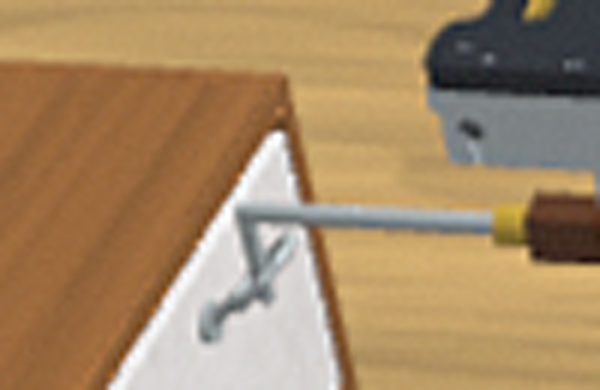

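The prong tip shows just below the ring at crop (265,297) with no contact force, so it is in the ring. I'll lower a little more, then start the pull.

>>> apply_moves(
  deltas=[
    [255, 0, 0, -0.2, 0, 0, 0],
    [255, 0, 0, -0.2, 0, 0, 0],
    [255, 0, 0, -0.2, 0, 0, 0],
    [255, 0, 0, -0.2, 0, 0, 0],
    [255, 0, 0, 0, 0, 0, 0],
  ],
)

```text
time_s: 9.05
ee_pos: [0.4931, -0.1054, 0.2984]
eef_rot: [-3.141, -0.0, 1.527]
force: [0.2, 0.0, -1.0]
grip_width: 0.0178
grip_force: 60.0
```

>>> apply_moves(
  deltas=[
    [255, 0, 0.2, 0, 0, 0, 0],
    [255, 0, 0.2, 0, 0, 0, 0],
    [255, 0, 0.2, 0, 0, 0, 0],
    [255, 0, 0, 0, 0, 0, 0],
  ],
)

```text
time_s: 9.45
ee_pos: [0.4932, -0.0993, 0.2989]
eef_rot: [3.141, 0.0, 1.527]
force: [0.1, -1.4, -1.1]
grip_width: 0.0175
grip_force: 60.0
```

>>> apply_moves(
  deltas=[
    [255, 0, 0.2, 0, 0, 0, 0],
    [255, 0, 0.2, 0, 0, 0, 0],
    [255, 0, 0, 0, 0, 0, 0],
  ],
)

```text
time_s: 9.75
ee_pos: [0.4932, -0.0955, 0.2987]
eef_rot: [-3.141, 0.0, 1.527]
force: [0.4, -4.8, -4.0]
grip_width: 0.0176
grip_force: 60.0
```

>>> apply_moves(
  deltas=[
    [255, 0, 0.2, 0, 0, 0, 0],
    [255, 0, 0.2, 0, 0, 0, 0],
    [255, 0, 0, 0, 0, 0, 0],
  ],
)

```text
time_s: 10.05
ee_pos: [0.4931, -0.0914, 0.2985]
eef_rot: [-3.141, 0.0, 1.527]
force: [-0.3, -4.3, -3.7]
grip_width: 0.0173
grip_force: 60.0
```

```bash
cat > path.py <<'E'
from h import *
def tcp(th,al,s):  # (out, z) of TCP
    c,d=np.cos,np.sin
    C=np.array([.026*c(th)+.122*d(th),.15+.122*c(th)-.026*d(th)])
    A=C+.0155*np.array([c(np.pi/4-th),d(np.pi/4-th)])
    n=np.array([c(al),-d(al)]);p=np.array([d(al),c(al)])
    return A-.006*n+s*p+.152*n+.006*p
def world(o): return np.array([.4931+.047*(o[0]-.187),-.0968+(o[0]-.183),o[1]])
E
python3 - <<'E'
from path import *
o=ctrl.get_obs();cur=o['ee_pos'];print(cur,o['force'],world(tcp(0.04,0,.0095)))
acc=np.array([.4931,-.0914,.2985]);aa=0
for th in np.arange(.07,1.28,.03):
    al=.5*np.clip((th-.1)/1.1,0,1);s=.0095-.003*min(1,th/.8)
    w=world(tcp(th,al,s));d=np.round((w-acc)*100/.05)*.05;da=round(al-aa,2)
    acc=acc+d/100;aa+=da
    print(round(th,2),[255,*d.round(2).tolist(),-da,0.0,0])
E
```

```text
[ 0.49310554 -0.09142909  0.29847713] [-0.26817377 -4.28159448 -3.74355849] [ 0.49315864 -0.09155242  0.29687579]
0.07 [255, 0.0, 0.4, -0.3, np.float64(-0.0), 0.0, 0]
0.1 [255, 0.05, 0.35, -0.2, np.float64(-0.0), 0.0, 0]
0.13 [255, 0.0, 0.4, -0.35, np.float64(-0.01), 0.0, 0]
0.16 [255, 0.05, 0.4, -0.35, np.float64(-0.02), 0.0, 0]
0.19 [255, -0.0, 0.4, -0.4, np.float64(-0.01), 0.0, 0]
0.22 [255, 0.0, 0.4, -0.4, np.float64(-0.01), 0.0, 0]
0.25 [255, 0.05, 0.35, -0.4, np.float64(-0.02), 0.0, 0]
0.28 [255, 0.0, 0.35, -0.45, np.float64(-0.01), 0.0, 0]
0.31 [255, 0.0, 0.35, -0.45, np.float64(-0.02), 0.0, 0]
0.34 [255, 0.05, 0.35, -0.4, np.float64(-0.01), 0.0, 0]
0.37 [255, -0.0, 0.35, -0.5, np.float64(-0.01), 0.0, 0]
0.4 [255, 0.0, 0.3, -0.45, np.float64(-0.02), 0.0, 0]
0.43 [255, 0.05, 0.3, -0.45, np.float64(-0.01), 0.0, 0]
0.46 [255, -0.0, 0.3, -0.5, np.float64(-0.01), 0.0, 0]
0.49 [255, 0.0, 0.3, -0.5, np.float64(-0.02), 0.0, 0]
0.52 [255, 0.0, 0.25, -0.5, np.float64(-0.01), 0.0, 0]
0.55 [255, 0.05, 0.3, -0.5, np.float64(-0.01), 0.0, 0]
0.58 [255, -0.0, 0.25, -0.5, np.float64(-0.02), 0.
[... 581 characters left out ...]
 -0.6, np.float64(-0.02), 0.0, 0]
0.94 [255, -0.0, 0.1, -0.55, np.float64(-0.01), 0.0, 0]
0.97 [255, -0.0, 0.05, -0.6, np.float64(-0.02), 0.0, 0]
1.0 [255, -0.0, 0.1, -0.6, np.float64(-0.01), 0.0, 0]
1.03 [255, -0.0, 0.05, -0.55, np.float64(-0.01), 0.0, 0]
1.06 [255, -0.0, 0.05, -0.6, np.float64(-0.02), 0.0, 0]
1.09 [255, -0.0, -0.0, -0.6, np.float64(-0.01), 0.0, 0]
1.12 [255, -0.0, 0.0, -0.6, np.float64(-0.01), 0.0, 0]
1.15 [255, -0.0, -0.0, -0.6, np.float64(-0.02), 0.0, 0]
1.18 [255, -0.0, -0.0, -0.6, np.float64(-0.01), 0.0, 0]
1.21 [255, -0.0, -0.05, -0.5, np.float64(-0.01), 0.0, 0]
1.24 [255, -0.0, 0.05, -0.45, np.float64(0.0), 0.0, 0]
1.27 [255, -0.0, 0.0, -0.4, np.float64(0.0), 0.0, 0]
```

>>> apply_moves(
  deltas=[
    [255, 0, 0.4, -0.15, 0, 0, 0],
    [255, 0.05, 0.35, -0.2, 0, 0, 0],
    [255, 0, 0.4, -0.35, -0.01, 0, 0],
    [255, 0.05, 0.4, -0.35, -0.02, 0, 0],
    [255, 0, 0.4, -0.4, -0.01, 0, 0],
    [255, 0, 0.4, -0.4, -0.01, 0, 0],
  ],
)

```text
time_s: 10.65
ee_pos: [0.4942, -0.068, 0.2802]
eef_rot: [3.139, 0.051, 1.527]
force: [0.8, -4.9, -0.4]
grip_width: 0.0176
grip_force: 60.0
```

>>> apply_moves(
  deltas=[
    [255, 0.05, 0.35, -0.4, -0.02, 0, 0],
    [255, 0, 0.35, -0.45, -0.01, 0, 0],
    [255, 0, 0.35, -0.45, -0.02, 0, 0],
    [255, 0.05, 0.35, -0.4, -0.01, 0, 0],
    [255, 0, 0.35, -0.5, -0.01, 0, 0],
    [255, 0, 0.3, -0.45, -0.02, 0, 0],
  ],
)

```text
time_s: 11.25
ee_pos: [0.4952, -0.0475, 0.2537]
eef_rot: [3.135, 0.141, 1.526]
force: [-0.1, -5.7, -2.4]
grip_width: 0.0173
grip_force: 60.0
```

>>> apply_moves(
  deltas=[
    [255, 0.05, 0.3, -0.45, -0.01, 0, 0],
    [255, 0, 0.3, -0.5, -0.01, 0, 0],
    [255, 0, 0.3, -0.5, -0.02, 0, 0],
    [255, 0, 0.25, -0.5, -0.01, 0, 0],
    [255, 0.05, 0.3, -0.5, -0.01, 0, 0],
    [255, 0, 0.25, -0.5, -0.02, 0, 0],
  ],
)

```text
time_s: 11.85
ee_pos: [0.4962, -0.0302, 0.2239]
eef_rot: [3.132, 0.221, 1.525]
force: [-0.2, -4.2, -0.4]
grip_width: 0.0173
grip_force: 60.0
```

>>> apply_moves(
  deltas=[
    [255, 0, 0.2, -0.55, -0.01, 0, 0],
    [255, 0, 0.25, -0.5, -0.02, 0, 0],
    [255, 0, 0.2, -0.55, -0.01, 0, 0],
    [255, 0.05, 0.2, -0.55, -0.01, 0, 0],
    [255, 0, 0.2, -0.55, -0.02, 0, 0],
    [255, 0, 0.15, -0.55, -0.01, 0, 0],
  ],
)

```text
time_s: 12.45
ee_pos: [0.4967, -0.0182, 0.1912]
eef_rot: [3.128, 0.301, 1.525]
force: [-0.1, -2.0, 0.2]
grip_width: 0.0176
grip_force: 60.0
```

```bash
python3 - <<'E'
from h import *
a=snap('scene','s3.png')['img'];o=ctrl.get_obs();print(o['ee_pos'],o['force'],o['moment'])
cv2.imwrite('pics/c3.png',cv2.resize(a[170:310,100:300],None,fx=4,fy=4,interpolation=2)[:,:,::-1])
E
```

```text
scene ['img', 'K', 'pose'] [[558.4139125453262, 0.0, 316.7485077858244], [0.0, 558.4139125453262, 243.8821021482473], [0.0, 0.0, 1.0]] [[-0.082, -0.612, 0.786, 1.436], [0.996, -0.035, 0.076, 0.192], [-0.02, 0.79, 0.613, 0.962], [0.0, 0.0, 0.0, 1.0]]
[ 0.49637186 -0.01787863  0.19038336] [-1.09055037 -1.87991625 -0.77351718] [-0.48984869  0.02426568 -0.05808509]
```

View pics/c3.png

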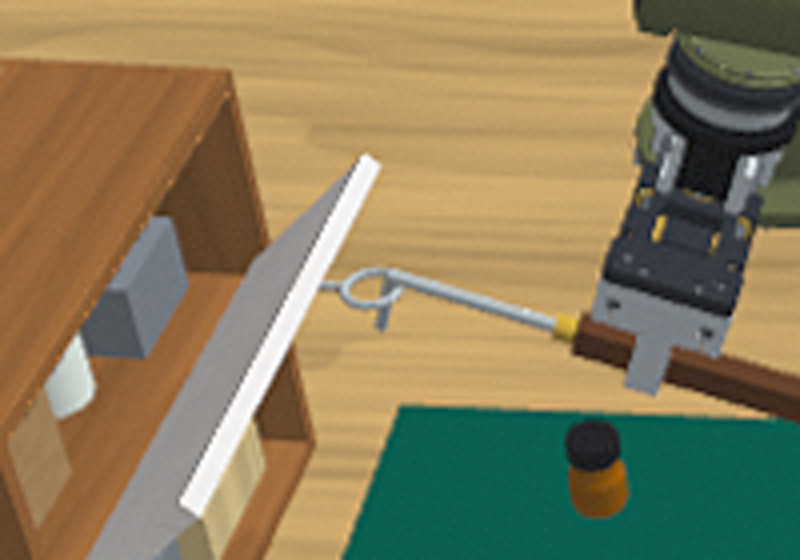

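The hatch is at about 45°, with the ring at crop (370,287) hanging on the hook and the pole firm in the grip. I'll continue.

>>> apply_moves(
  deltas=[
    [255, 0, 0.2, -0.6, -0.01, 0, 0],
    [255, 0, 0.15, -0.55, -0.02, 0, 0],
    [255, 0, 0.1, -0.55, -0.01, 0, 0],
    [255, 0.05, 0.15, -0.55, -0.01, 0, 0],
    [255, 0, 0.1, -0.6, -0.02, 0, 0],
    [255, 0, 0.1, -0.55, -0.01, 0, 0],
  ],
)

```text
time_s: 13.1
ee_pos: [0.4971, -0.0102, 0.1571]
eef_rot: [3.124, 0.381, 1.524]
force: [-1.2, -2.8, 0.4]
grip_width: 0.0175
grip_force: 60.0
```

>>> apply_moves(
  deltas=[
    [255, 0, 0.05, -0.6, -0.02, 0, 0],
    [255, 0, 0.1, -0.6, -0.01, 0, 0],
    [255, 0, 0.05, -0.55, -0.01, 0, 0],
    [255, 0, 0.05, -0.6, -0.02, 0, 0],
    [255, 0, 0, -0.6, -0.01, 0, 0],
  ],
)

```text
time_s: 13.6
ee_pos: [0.4972, -0.0078, 0.1278]
eef_rot: [3.12, 0.451, 1.522]
force: [-0.9, -2.0, 0.7]
grip_width: 0.0171
grip_force: 60.0
```

>>> apply_moves(
  deltas=[
    [255, 0, 0, -0.6, -0.01, 0, 0],
    [255, 0, 0, -0.6, -0.02, 0, 0],
    [255, 0, 0, -0.5, -0.01, 0, 0],
    [255, 0, 0, 0, 0, 0, 0],
  ],
)

```text
time_s: 14.0
ee_pos: [0.4969, -0.0079, 0.1104]
eef_rot: [3.12, 0.49, 1.522]
force: [-1.6, -3.7, -0.6]
grip_width: 0.0177
grip_force: 60.0
```

```bash
python3 - <<'E'
from path import *
o=ctrl.get_obs();print(o['ee_pos'],o['force'],o['moment'])
for th in(1.1,1.15,1.2,1.25):
  for s in (.0065,.0095): print(th,s,world(tcp(th,.49,s)).round(4))
a=snap('scene','s4.png')['img']
cv2.imwrite('pics/c4.png',cv2.resize(a[180:320,100:300],None,fx=4,fy=4,interpolation=2)[:,:,::-1])
E
```

```text
[ 0.49686679 -0.00788635  0.11035401] [-1.5707052  -3.69864571 -0.55660487] [-0.24926905 -0.05382382  0.01070315]
1.1 0.0065 [ 0.497  -0.0098  0.1197]
1.1 0.0095 [ 0.4971 -0.0084  0.1223]
1.15 0.0065 [ 0.4971 -0.0086  0.1129]
1.15 0.0095 [ 0.4971 -0.0072  0.1155]
1.2 0.0065 [ 0.4971 -0.0078  0.106 ]
1.2 0.0095 [ 0.4972 -0.0064  0.1087]
1.25 0.0065 [ 0.4971 -0.0073  0.0992]
1.25 0.0095 [ 0.4972 -0.0059  0.1018]
scene ['img', 'K', 'pose'] [[558.4139125453262, 0.0, 316.7485077858244], [0.0, 558.4139125453262, 243.8821021482473], [0.0, 0.0, 1.0]] [[-0.082, -0.612, 0.786, 1.436], [0.996, -0.035, 0.076, 0.192], [-0.02, 0.79, 0.613, 0.962], [0.0, 0.0, 0.0, 1.0]]
```

View pics/c4.png

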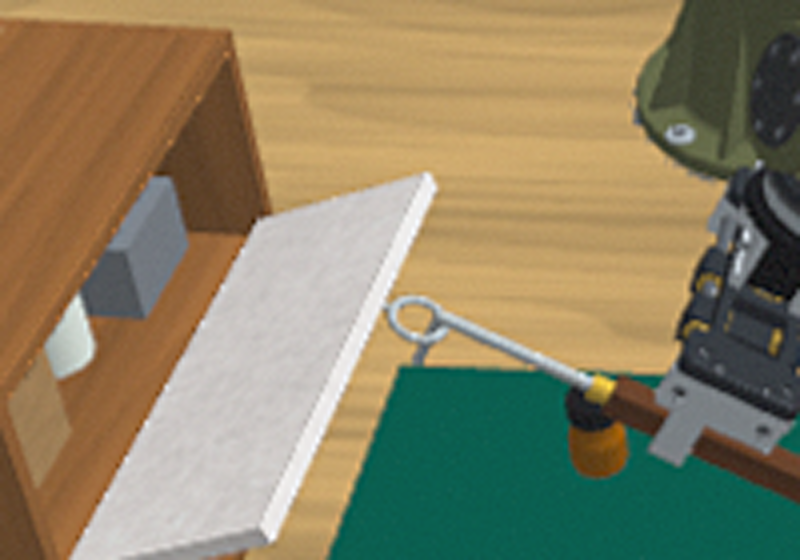

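The hatch is nearly down at about 1.17, with the ring still on the hook at crop (414,318). I'll creep the rest of the way to the stop.

>>> apply_moves(
  deltas=[
    [255, 0, 0, -0.2, 0, 0, 0],
    [255, 0, 0, -0.2, 0, 0, 0],
    [255, 0, 0, -0.2, 0, 0, 0],
    [255, 0, 0, 0, 0, 0, 0],
  ],
)

```text
time_s: 14.45
ee_pos: [0.4972, -0.0078, 0.1051]
eef_rot: [3.118, 0.489, 1.521]
force: [-0.8, -1.3, -0.1]
grip_width: 0.0176
grip_force: 60.0
```

>>> apply_moves(
  deltas=[
    [255, 0, 0, -0.1, 0, 0, 0],
    [255, 0, 0, -0.1, 0, 0, 0],
    [255, 0, 0, 0, 0, 0, 0],
  ],
)

```text
time_s: 14.75
ee_pos: [0.4972, -0.0079, 0.1033]
eef_rot: [3.118, 0.49, 1.521]
force: [0.0, -3.2, 1.3]
grip_width: 0.0175
grip_force: 60.0
```

>>> apply_moves(
  deltas=[
    [255, 0, 0, -0.1, 0, 0, 0],
    [255, 0, 0, -0.1, 0, 0, 0],
    [255, 0, 0, 0, 0, 0, 0],
  ],
)

```text
time_s: 15.05
ee_pos: [0.4974, -0.0083, 0.1017]
eef_rot: [3.118, 0.491, 1.521]
force: [-0.3, -5.6, 5.5]
grip_width: 0.0171
grip_force: 60.0
```

>>> apply_moves(
  deltas=[
    [255, 0, 0, -0.1, 0, 0, 0],
    [255, 0, 0, -0.1, 0, 0, 0],
    [255, 0, 0, 0, 0, 0, 0],
  ],
)

```text
time_s: 15.35
ee_pos: [0.4975, -0.0087, 0.1]
eef_rot: [3.117, 0.491, 1.521]
force: [-0.4, -8.2, 9.0]
grip_width: 0.0175
grip_force: 60.0
```

Contact force is rising steeply against the stop. I'll ease off and centre the prong in the ring.

>>> apply_moves(
  deltas=[
    [255, 0, -0.15, 0.2, 0, 0, 0],
    [255, 0, -0.15, 0.15, 0, 0, 0],
    [255, 0, -0.15, 0.15, 0, 0, 0],
    [255, 0, 0, 0, 0, 0, 0],
  ],
)

```text
time_s: 15.75
ee_pos: [0.4972, -0.0123, 0.1043]
eef_rot: [3.118, 0.489, 1.521]
force: [-0.4, -1.1, -1.3]
grip_width: 0.0173
grip_force: 60.0
```

```bash
python3 - <<'E'
from path import *
o=ctrl.get_obs();print(o['ee_pos'],o['force'],o['moment'])
a=snap('scene','s5.png')['img']
cv2.imwrite('pics/c5.png',cv2.resize(a[190:330,100:240],None,fx=4,fy=4,interpolation=2)[:,:,::-1])
def W(p,q): return np.array([p[0],p[1],0])+R.from_euler('z',p[2]).as_matrix()@np.array(q)
L=[.53564,-.3529,-1.618]
for th in(1.15,1.2,1.25):
  c,s=np.cos(th),np.sin(th)
  for y in(-.148,.148):
    for t in(0,.012): # edge local up .12, inward t
      print(th,y,t,((proj('s5',W(L,[-.07-(.12*s-t*c),y,.15+.12*c+t*s]))-[100,190])*4).round(0))
E
```

```text
[ 0.49721895 -0.01234734  0.10429687] [-0.40582358 -1.11889558 -1.3461643 ] [ 0.30603939 -0.09330172  0.01669915]
scene ['img', 'K', 'pose'] [[558.4139125453262, 0.0, 316.7485077858244], [0.0, 558.4139125453262, 243.8821021482473], [0.0, 0.0, 1.0]] [[-0.082, -0.612, 0.786, 1.436], [0.996, -0.035, 0.076, 0.192], [-0.02, 0.79, 0.613, 0.962], [0.0, 0.0, 0.0, 1.0]]
1.15 -0.148 0 [428. 137.]
1.15 -0.148 0.012 [417. 121.]
1.15 0.148 0 [255. 493.]
1.15 0.148 0.012 [241. 476.]
1.2 -0.148 0 [433. 145.]
1.2 -0.148 0.012 [423. 129.]
1.2 0.148 0 [262. 501.]
1.2 0.148 0.012 [249. 484.]
1.25 -0.148 0 [438. 152.]
1.25 -0.148 0.012 [429. 136.]
1.25 0.148 0 [268. 510.]
1.25 0.148 0.012 [256. 493.]
```

View pics/c5.png

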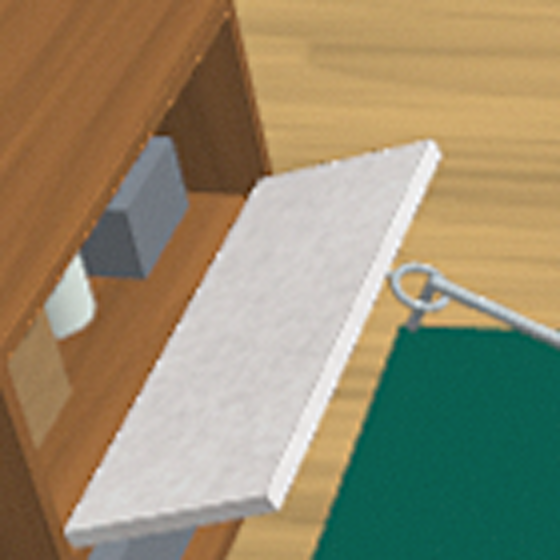

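Hatch corners at crop (439,152) and (272,510) match the 1.25 prediction, so it is at the stop. I'll lift the prong out along its own axis.

>>> apply_moves(
  deltas=[
    [255, 0, 0.1, 0.2, 0, 0, 0],
    [255, 0, 0.15, 0.3, 0, 0, 0],
    [255, 0, 0.15, 0.3, 0, 0, 0],
    [255, 0, 0.15, 0.3, 0, 0, 0],
    [255, 0, 0, 0, 0, 0, 0],
  ],
)

```text
time_s: 16.3
ee_pos: [0.4974, -0.0066, 0.1158]
eef_rot: [3.117, 0.489, 1.521]
force: [-0.5, -0.4, -0.6]
grip_width: 0.0174
grip_force: 60.0
```

>>> apply_moves(
  deltas=[
    [255, 0, 0.15, 0.3, 0, 0, 0],
    [255, 0, 0.15, 0.3, 0, 0, 0],
    [255, 0, 0.15, 0.3, 0, 0, 0],
    [255, 0, 0.15, 0.3, 0, 0, 0],
    [255, 0, 0, 0, 0, 0, 0],
  ],
)

```text
time_s: 16.8
ee_pos: [0.4974, -0.0007, 0.1278]
eef_rot: [3.117, 0.489, 1.521]
force: [0.1, 0.1, -1.2]
grip_width: 0.0179
grip_force: 60.0
```

>>> apply_moves(
  deltas=[
    [255, 0, 0.15, 0.3, 0, 0, 0],
    [255, 0, 0.15, 0.3, 0, 0, 0],
    [255, 0, 0.15, 0.3, 0, 0, 0],
    [255, 0, 0.15, 0.3, 0, 0, 0],
    [255, 0, 0.15, 0.3, 0, 0, 0],
    [255, 0, 0.15, 0.3, 0, 0, 0],
    [255, 0, 0.25, 0.5, 0, 0, 0],
    [255, 0, 0.25, 0.5, 0, 0, 0],
    [255, 0, 0.5, 1, 0, 0, 0],
    [255, 0, 0.5, 1, 0, 0, 0],
  ],
)

```text
time_s: 17.8
ee_pos: [0.4972, 0.0235, 0.1762]
eef_rot: [3.118, 0.489, 1.521]
force: [0.2, -0.1, -1.8]
grip_width: 0.0176
grip_force: 60.0
```

```bash
python3 - <<'E'
from path import *
o=ctrl.get_obs();print(o['ee_pos'],o['eef_rot'],o['force'])
a=snap('scene','s6.png')['img']
cv2.imwrite('pics/c6.png',cv2.resize(a[150:350,100:300],None,fx=3,fy=3,interpolation=2)[:,:,::-1])
E
```

```text
[0.49722298 0.02354154 0.17623941] [3.11804991 0.48939606 1.52084796] [ 0.15593187 -0.09926645 -1.75434188]
scene ['img', 'K', 'pose'] [[558.4139125453262, 0.0, 316.7485077858244], [0.0, 558.4139125453262, 243.8821021482473], [0.0, 0.0, 1.0]] [[-0.082, -0.612, 0.786, 1.436], [0.996, -0.035, 0.076, 0.192], [-0.02, 0.79, 0.613, 0.962], [0.0, 0.0, 0.0, 1.0]]
```

View pics/c6.png

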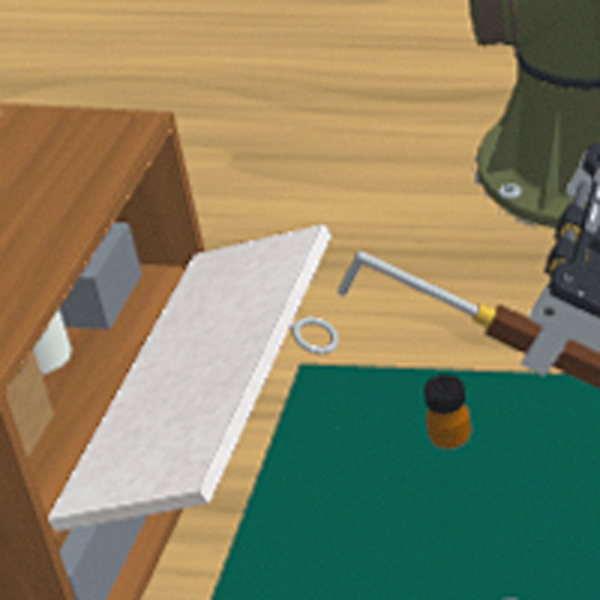

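Unhooked: the hook (358,256) is clear above the ring (316,335) and the hatch stays down. Next I'll check for pole slip in the grip and work out the return.

```bash
python3 - <<'E'
from path import *
o=ctrl.get_obs();M=R.from_euler('xyz',o['eef_rot']);m=M.as_matrix();t=o['ee_pos']
from scipy.optimize import least_squares
seen=[(219.3,235.3),(214.7,247.3)]
# tool frame: pole dir=-x_tool, prong=+z_tool
def pts(d,sl): 
    a=np.array([-np.cos(d),0,-np.sin(d)]);b=np.array([-np.sin(d),0,np.cos(d)])
    O=t+m@np.array([0,0,.006]);return [O+m@(a*(.152+sl)),O+m@(a*(.152+sl)+.04*b)]
f=lambda p:np.concatenate([proj('s6',x)-s for x,s in zip(pts(*p),seen)])
print(f([0,0]).round(1));r=least_squares(f,[0,0],x_scale=[.01,.001]);print('slip pitch,along',r.x,f(r.x).round(1))
T=R.from_euler('xyz',[np.pi,0,1.505]);print('rotvec',(T*M.inv()).as_rotvec(), 'd cm',(np.array([.4782,.1836,.0968])-t)*100)
# same check at pre-hook s1 (level)
t=np.array([.49315,-.10447,.3671]);m=R.from_euler('xyz',[3.1414,0,1.5277]).as_matrix()
g=lambda p:np.concatenate([proj('s1',x)-s for x,s in zip(pts(*p),[(144.25,185.5),(148.75,202)])]);print(least_squares(g,[0,0],x_scale=[.01,.001]).x)
E
```

```text
[-1.1 -1.6 -2.9 -1. ]
slip pitch,along [-0.00810335 -0.00493521] [ 0.8 -0.2 -0.9  0.4]
rotvec [ 0.48943779 -0.00264828 -0.02118911] d cm [-1.96803355 15.93744253 -8.10980882]
[-0.01721927 -0.00295752]
```

>>> apply_moves(
  deltas=[
    [255, -0.33, 2.65, 2, 0.0815, -0.0005, -0.0035],
    [255, -0.33, 2.65, 2, 0.0815, -0.0005, -0.0035],
    [255, -0.33, 2.65, 2, 0.0815, -0.0005, -0.0035],
    [255, -0.33, 2.65, 2, 0.0815, -0.0005, -0.0035],
    [255, -0.33, 2.65, 2, 0.0815, -0.0005, -0.0035],
    [255, -0.33, 2.65, 2, 0.082, -0.0005, -0.0035],
    [255, 0, 0, 0, 0, 0, 0],
    [255, 0, 0, 0, 0, 0, 0],
    [255, 0, 0, 0, 0, 0, 0],
  ],
)

```text
time_s: 18.75
ee_pos: [0.4772, 0.1813, 0.2941]
eef_rot: [-3.138, 0.003, 1.506]
force: [0.2, 0.2, -1.7]
grip_width: 0.0177
grip_force: 60.0
```

```bash
python3 - <<'E'
from h import *
o=ctrl.get_obs();M=R.from_euler('xyz',o['eef_rot']);T=R.from_euler('xyz',[np.pi,0,1.505])
print('rotvec',(T*M.inv()).as_rotvec().round(4), 'd cm',((np.array([.4782,.1836,.0968])-o['ee_pos'])*100).round(2),o['force'],o['moment'])
E
```

```text
rotvec [ 0.0029 -0.0039 -0.0008] d cm [  0.1    0.23 -19.73] [ 0.20303425  0.24846557 -1.74385289] [ 0.01212002 -0.08943669  0.01617671]
```

>>> apply_moves(
  deltas=[
    [255, 0.1, 0.2, -3, 0.003, -0.004, 0],
    [255, 0, 0, -4, 0, 0, 0],
    [255, 0, 0, -4, 0, 0, 0],
    [255, 0, 0, -3.5, 0, 0, 0],
    [255, 0, 0, -2.5, 0, 0, 0],
    [255, 0, 0, -1.3, 0, 0, 0],
    [255, 0, 0, -0.7, 0, 0, 0],
    [255, 0, 0, -0.3, 0, 0, 0],
    [255, 0, 0, 0, 0, 0, 0],
  ],
)

```text
time_s: 19.65
ee_pos: [0.4787, 0.1841, 0.1028]
eef_rot: [3.139, -0.003, 1.506]
force: [1.2, -0.3, -1.6]
grip_width: 0.0175
grip_force: 60.0
```

>>> apply_moves(
  deltas=[
    [255, 0, 0, -0.1, 0, 0, 0],
    [255, 0, 0, -0.1, 0, 0, 0],
    [255, 0, 0, -0.1, 0, 0, 0],
    [255, 0, 0, 0, 0, 0, 0],
    [255, 0, 0, 0, 0, 0, 0],
  ],
)

```text
time_s: 20.15
ee_pos: [0.4784, 0.1841, 0.0994]
eef_rot: [3.14, -0.003, 1.506]
force: [-0.6, -0.5, -1.6]
grip_width: 0.0177
grip_force: 60.0
```

>>> apply_moves(
  deltas=[
    [255, 0, 0, -0.1, 0, 0, 0],
    [255, 0, 0, -0.1, 0, 0, 0],
    [255, 0, 0, 0, 0, 0, 0],
  ],
)

```text
time_s: 20.45
ee_pos: [0.4783, 0.1841, 0.0971]
eef_rot: [3.14, -0.003, 1.506]
force: [-0.4, 0.0, -2.0]
grip_width: 0.0177
grip_force: 60.0
```

```bash
python3 -c "
from h import *
o=ctrl.get_obs();print(o['ee_pos'],o['force'],o['moment'])"
```

```text
[0.47833573 0.1840948  0.09711668] [-0.38125907  0.03229564 -1.96829416] [ 0.05181032 -0.13818126  0.03123456]
```

>>> apply_moves(
  deltas=[
    [255, 0, 0, -0.1, 0, 0, 0],
    [255, 0, 0, 0, 0, 0, 0],
  ],
)

```text
time_s: 20.65
ee_pos: [0.4784, 0.1841, 0.0967]
eef_rot: [3.14, -0.003, 1.506]
force: [-3.5, -3.0, 5.3]
grip_width: 0.0179
grip_force: 60.0
```

>>> apply_moves(
  deltas=[
    [255, 0, 0, -0.05, 0, 0, 0],
    [255, 0, 0, 0, 0, 0, 0],
  ],
)

```text
time_s: 20.85
ee_pos: [0.4785, 0.1841, 0.0967]
eef_rot: [3.14, -0.003, 1.506]
force: [-4.6, -3.2, 11.4]
grip_width: 0.0171
grip_force: 60.0
```

Resting on the stand. I'll release gently and straight.

>>> apply_moves(
  deltas=[
    [255, 0, 0, 0.1, 0, 0, 0],
    [255, 0, 0, 0, 0, 0, 0],
    [255, 0, 0, 0, 0, 0, 0],
  ],
  grip_force=5,
)

```text
time_s: 21.15
ee_pos: [0.4784, 0.1841, 0.0968]
eef_rot: [3.14, -0.003, 1.506]
force: [0.2, -0.6, 1.3]
grip_width: 0.018
grip_force: 5.0
```

>>> apply_moves(
  deltas=[
    [190, 0, 0, 0, 0, 0, 0],
    [150, 0, 0, 0, 0, 0, 0],
    [100, 0, 0, 0, 0, 0, 0],
    [50, 0, 0, 0, 0, 0, 0],
    [0, 0, 0, 0, 0, 0, 0],
    [0, 0, 0, 0, 0, 0, 0],
    [0, 0, 0, 0, 0, 0, 0],
    [0, 0, 0, 0, 0, 0, 0],
    [0, 0, 0, 0, 0, 0, 0],
    [0, 0, 0, 0, 0, 0, 0],
  ],
)

```text
time_s: 22.15
ee_pos: [0.4784, 0.1841, 0.0968]
eef_rot: [3.14, -0.003, 1.506]
force: [-0.3, -0.6, 0.8]
grip_width: 0.0918
grip_force: 0.0
```

>>> apply_moves(
  deltas=[
    [0, 0, 0, 1, 0, 0, 0],
    [0, 0, 0, 3, 0, 0, 0],
    [0, 0, 0, 4.5, 0, 0, 0],
    [0, 0, 0, 4.5, 0, 0, 0],
    [0, 0, 0, 4.5, 0, 0, 0],
    [0, 0, 0, 4.5, 0, 0, 0],
    [0, 0, 0, 4.5, 0, 0, 0],
    [0, 0, -0.6, 3.5, 0, 0, 0],
    [0, 0, 0, 0, 0, 0, 0],
    [0, 0, 0, 0, 0, 0, 0],
  ],
)

```text
time_s: 23.15
ee_pos: [0.4782, 0.178, 0.3973]
eef_rot: [3.139, -0.003, 1.506]
force: [0.1, 0.2, -0.7]
grip_width: 0.0937
grip_force: 0.0
```

```bash
python3 - <<'E'
from h import *
snap('wrist','w2.png');print(ctrl.get_obs()['ee_pos'])
a=cv2.imread('pics/w1.png').astype(int);b=cv2.imread('pics/w2.png').astype(int)
# handle (brown) and rod pixels in rest area, per picture, mapped to z=.09
for n,i in(('w1',a),('w2',b)):
    B,G,Rr=i[...,0],i[...,1],i[...,2]
    m=np.zeros(B.shape,bool);m[100:260,290:360]=1
    br=m&(Rr>B+25)&(Rr<165)&(Rr>G+15);v,u=np.nonzero(br)
    e=[onz(n,u[v<=v.min()+2].mean(),v.min(),.1),onz(n,np.median(u),np.median(v),.1),onz(n,u[v>=v.max()-2].mean(),v.max(),.1)]
    g=np.zeros(B.shape,bool);g[265:325,300:345]=1
    gr=g&(abs(Rr-G)<25)&(Rr>90);w,x=np.nonzero(gr)
    print(n,br.sum(),np.round(e,4).tolist(),'hook end',gr.sum(),onz(n,x[w>=w.max()-3].mean(),w.max(),.09).round(4))
# scene comparison s0 vs now
c=snap('scene','s7.png')['img'][:,:,::-1].astype(int);s=cv2.imread('pics/s0.png').astype(int)
d=np.abs(c-s).max(2)>40
for nm,(y0,y1,x0,x1) in dict(pole=(270,335,285,402),jar=(270,305,235,262),bottle=(345,400,255,290),vee=(365,410,362,395),hatch=(190,360,90,180)).items():print(nm,d[y0:y1,x0:x1].sum())
c5=cv2.imread('pics/s6.png').astype(int);print('hatch vs s6',(np.abs(c-c5).max(2)>40)[190:330,90:215].sum())
E
```

```text
wrist ['img', 'K', 'hand_eye'] [[349.40898407213825, 0.0, 321.01118592398456], [0.0, 349.40898407213825, 232.63736013266748], [0.0, 0.0, 1.0]] [[0.998, 0.064, 0.013, 0.482], [-0.065, 0.972, 0.226, 0.243], [0.002, -0.226, 0.974, 0.552], [0.0, 0.0, 0.0, 1.0]]
[0.47811346 0.17804176 0.39624199]
w1 1391 [[0.4844, 0.2741, 0.1], [0.4806, 0.2109, 0.1], [0.4749, 0.1419, 0.1]] hook end 233 [0.4673 0.0337 0.09  ]
w2 1383 [[0.484, 0.2742, 0.1], [0.4792, 0.2118, 0.1], [0.4748, 0.1411, 0.1]] hook end 218 [0.4674 0.0325 0.09  ]
scene ['img', 'K', 'pose'] [[558.4139125453262, 0.0, 316.7485077858244], [0.0, 558.4139125453262, 243.8821021482473], [0.0, 0.0, 1.0]] [[-0.082, -0.612, 0.786, 1.436], [0.996, -0.035, 0.076, 0.192], [-0.02, 0.79, 0.613, 0.962], [0.0, 0.0, 0.0, 1.0]]
pole 4
jar 0
bottle 0
vee 0
hatch 5941
hatch vs s6 9
```

The pole is back where it lay to within about 1 mm, the hatch is still down, and the jar, bottle and V-block show no change.

```bash
python3 -c "
from station import ctrl
print(ctrl.hand_in())"
```

```text
the job is handed in; nothing more can be done
None
```

The job is handed in at about 23 s of the 72 s allowed: the hatch is down at its stop, the pole is back on its rest to within about 1 mm, and the camera shows the jar, bottle and V-block unmoved; the peak force I read while moving the hatch was about 13 N, at the stop.

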